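Draw a domino from the slide-lid box and stand it on the tile rack

TASK

Slide the lid of the domino box back until the finger notches are clear, take out the domino lying between the notches, and stand it on its short end on the tile rack, in the gap between the two tiles already there, leaning back against the rack with its pips facing out like theirs. Leave the other dominoes and everything else on the shelf where they are.

Things in the scene. Friction and masses are not known exactly. Their poses are not given: they have to be found in the camera images.
- domino_box: Beech domino box, fixed, 72 wide (its x), 214 long (its y), 68 high; walls 6 thick. Origin: centre of its underside; z up. Inside: packed layers of ivory dominoes up to 44 above the shelf, fixed, and on them three loose ones, pips up, crosswise (length along box x), 5 to 11 apart. A sliding lid covers them, its edges in grooves in the side walls.
- notch (a point): Midpoint between the two finger notches: cut-outs 40 wide (along box y), one in each long wall of the box, at box y = -49, open upwards from this point's height, 41 above the shelf. Through them the domino between can be pinched by its two short ends; along its long sides the neighbours leave no room for fingers.
- lid (a joint): Sliding lid, m: 0 = shut, grows as it slides along the box's +y, out over the low end wall; stop at 0.13; stays where left, friction about 1.2 N. Its trailing edge is at box y = -101 mm + travel and the notches reach to y = -29 mm, so 0.075 clears them. Starts open by up to 0.02
- lid_pull (a point): Centre of the top face of the lid's pull, a beech bar 38 long (box x), 12 thick (box y) and 13.5 high on the lid's top face, which is 64 above the shelf. Moves with the lid.
- tile: The domino to move (double six), ivory, 56 long (its x), 28 wide (its y), 13 thick (its z), about 34 g. Origin: centre of its back; z points out of the pip face. At the start it lies between the finger notches, pips up, its back 44 above the shelf.
- rack: Beech tile rack, fixed, 280 long (its y), 70 deep (x), 56 high. Origin: centre of its underside; z up; its front, to which the pips face, looks along its -x (away from the robot). A flat back, 44 high along its slope, leans 30 deg from vertical towards +x; a ledge 20 deep, square to the back (so rising to the front), carries the tiles. Low end cheeks beyond y = 134 and -134.
- ledge (a point): On the rack at mid-length (rack y = 0), in the inner corner where ledge and back meet: rack x = -4, z = 18. Front edge of the ledge: rack x = -21, z = 28; top edge of the back: x = 18, z = 56. A domino seated on its short end has its back's centre (its origin) at rack x = 10, z = 42, its face 60 deg from straight up.
- rack_tile_l: Domino already on the rack, at the +y side of the gap; loose; same size and axes as the tile
- rack_tile_r: Domino already on the rack, at the -y side of the gap; loose; same size and axes. The clear gap between these two is 82 to 182 wide
- spare_a: Loose domino in the box beside the tile, towards the box's -y; same size; origin at the centre of its back
- spare_b: Loose domino in the box beside the tile, towards the box's +y; same size
- jar: Screw-top clear jar of blue glass beads with white cap, 78 across x 102 high; origin under its centre; loose bystander
- bell: Steel counter bell with plunger on a black foot, 84 across x 63 high; origin under its centre; loose bystander
- hourglass: Sand timer in a red plastic stand, 54 across x 100 high; origin under its centre; loose bystander
- knight: Beech chess knight, base 38 across, 82 high; origin under its centre; loose bystander

How it is judged:
By the outcome, as a careful person would: the job done as asked, in the order asked, and still so for the second after the job is handed in, with the robot touching nothing.
It also fails if it takes over 58 s, if anything falls off the work surface, if the arm or the gripper's body presses on something with over 40 N, if the wrist force passes 120 N, or if a joint passes its speed limit or range.

ROBOT

A 7-joint arm with a two-finger parallel gripper is mounted at the origin on the work surface. World frame = base frame: x ahead of the robot, y to its left, z up, the work surface at z = 0. Lengths are in m, angles in rad, forces in N, time in s.
With the tool pointing down it reaches from about 0.425 to 0.925 m from the base axis. Payload 6.8 kg.
Tool frame: the origin (TCP) lies between the finger pads; the fingertips stand r.tcp_to_tips ahead of it and the grasp point (between the pads) lies 3 mm ahead of it (r.tcp_to_tips is the distance from the TCP to the fingertips, in m); z points along the fingers, y is the line along which they close (so a half turn about z gives the same grasp; the last joint's range is limited). The gripper opens to 85 mm and grips with 20 to 120 N. Pads are 22 mm wide; open, the fingers measure 114 mm over their backs; the gripper's body (76 mm by 85 mm) begins 54 mm behind the grasp point. The pads swing forward as they close: fully open they stand 13 mm farther back than shut.
Start: joints at [-1.423, 0.477, 0.022, 1.555, -0.011, 1.109, -0.083], TCP at [0.171, 0.653, 0.253] pointing down, gripper open.
Joint ranges: [-2.96, 2.96], [-0.34, 2.1], [-1.41, 1.46], [0.24, 2.44], [-1.37, 4.51], [0.17, 1.92], [-2.96, 2.96]. Speed limits (rad/s): [2.39, 2.39, 3.14, 3.14, 3.14, 3.14, 3.14].

INTERFACE

Orientations are given as a rotation vector (axis times angle).
In Python, from bench import r gives the robot as it stands. The module is installed in compiled form; this text tells all that it offers.
- The arm moves only by the tool step_arm, never from a script. Its argument "moves" is a list of rows, each an object of numbers: "rx", "ry", "rz": the turn, a rotation vector about the tool's x, y, z in degrees; "dx", "dy", "dz": the shift along the tool's x, y, z in mm; "gripper": the opening, from -1 (shut) to 1 (fully open). In form: [{"rx": .., "ry": .., "rz": .., "dx": .., "dy": .., "dz": .., "gripper": ..}, ...]. A call has 1 to 20 rows; each row shifts and turns the commanded pose from where the row before left it, along the tool's axes as they then stand; what a row does not reach is not made up. A row lasts 1/8 s, in which the tool goes at most 62.5 mm and 10.7 degrees, less where a joint would pass 70% of its speed; a pose out of reach is approached as far as the arm can. A call is refused whole if a number of a shift passes 62.5 or a number of a turn 10.7, either way. A call with a gripper value outside its range is refused whole. The fingers move at their own pace and stop on an object; "grip_force" is the grip in N (left out, the last holds). Time passes only in rows, so rows that do not move let the fingers close. It gives the time, the measured TCP pose, the force, the opening and the grip force at its end, in the units of the state.
- r.get_obs(): the state, without advancing time (a new reading comes with each control period).
- r.grab_frame(name): name is "scene" or "top" or "wrist"; returns the picture (480x640x3 uint8, blue, green, red); there is no depth.
- r.camera_info(name): a dict with "mtx" (3x3 intrinsics, pixels), "D" ([k1, k2, p1, p2, k3] as OpenCV has them; the pictures are not rectified), "rvec" (rotation vector, rad) and "tvec" (3), from world to camera coordinates, as OpenCV has them. Camera axes: x right, y down, z forward; pixel columns grow to the right and rows downward; lengths in m; the calibration is good to about 2 mm. A picture is of the moment at which its call begins: read the wrist's pose just before it. camera_info takes no time and is no camera call; for the wrist camera it gives the pose at the moment of the call.
- r.hand_in(): hands the job in; it is judged then, once.
The state is a dict: "clock": time; "joints": joint angles; "qvel": joint speeds; "tau": joint torques, N m; "tcp_pos": TCP position; "orientation": TCP orientation; "contact_force": force on the tool from outside, world axes, zero at the start; "moment": the same for the moment, N m; "grip_width": finger opening in m; "gripper_force": force on a finger pad.
Only numpy, scipy, OpenCV 4.12 (cv2) and the standard library are available. Lean on these libraries where they do the work, as an engineer would, in place of code of your own. Each camera call takes 0.05 s, during which the arm holds its last target. There are 200 camera calls.

## Working session

There is one attempt and no reset: what is moved stays moved. The work goes in short steps, Python scripts to look and compute and a tool call to move; the robot and the scene stay as the last step left them, time stands still between calls to the robot, and variables do not carry over. Pictures are saved under pics/ and viewed, at most 10 in all, crops included, and the job is handed in when it is done.

Besides the shell and the picture viewer there is one more tool, called by a JSON object that holds its "api" and its "payload", one argument or row to a line. step_arm: Moves the arm, as the interface text tells. Its arguments: {"type":"object","properties":{"moves":{"type":"array","items":{"type":"object","properties":{"rx":{"type":"number"},"ry":{"type":"number"},"rz":{"type":"number"},"dx":{"type":"number"},"dy":{"type":"number"},"dz":{"type":"number"},"gripper":{"type":"number"}}}},"grip_force":{"type":"number"}},"required":["moves"]}

```bash
mkdir -p pics && python3 - <<'E'
from bench import r
import cv2,numpy as np
o=r.get_obs();print({k:np.round(v,3).tolist() for k,v in o.items()},r.tcp_to_tips)
for n in("scene","top"):
    cv2.imwrite(f"pics/{n}0.png",r.grab_frame(n))
    c=r.camera_info(n);R=cv2.Rodrigues(np.array(c["rvec"]))[0];print(n,np.round(-R.T@np.array(c["tvec"]).ravel(),3),np.round(R[2],2),np.round(c["mtx"],0).tolist(),c["D"])
E
```

```text
{'clock': 0.0, 'joints': [-1.423, 0.478, 0.022, 1.556, -0.012, 1.109, -0.083], 'qvel': [-0.001, -0.0, -0.002, 0.001, -0.001, -0.002, 0.0], 'tau': [-0.0, -59.646, 1.608, -28.119, 0.012, 0.01, 0.0], 'tcp_pos': [0.171, 0.653, 0.252], 'orientation': [-0.401, -3.116, 0.003], 'contact_force': [0.174, 0.167, -0.329], 'moment': [0.006, 0.039, -0.041], 'gripper_force': 0.0, 'grip_width': 0.086} 0.022
scene [ 1.265 -0.648  0.706] [-0.65  0.52 -0.55] [[617.0, 0.0, 323.0], [0.0, 617.0, 250.0], [0.0, 0.0, 1.0]] [-0.03447082  0.          0.          0.          0.        ]
top [ 0.447 -0.028  1.341] [ 0.08 -0.01 -1.  ] [[539.0, 0.0, 326.0], [0.0, 539.0, 233.0], [0.0, 0.0, 1.0]] [0.01586816 0.         0.         0.         0.        ]
```

View pics/scene0.png

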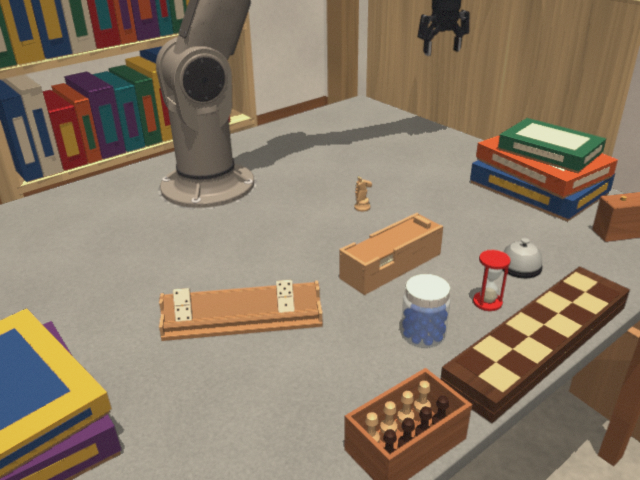

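View pics/top0.png

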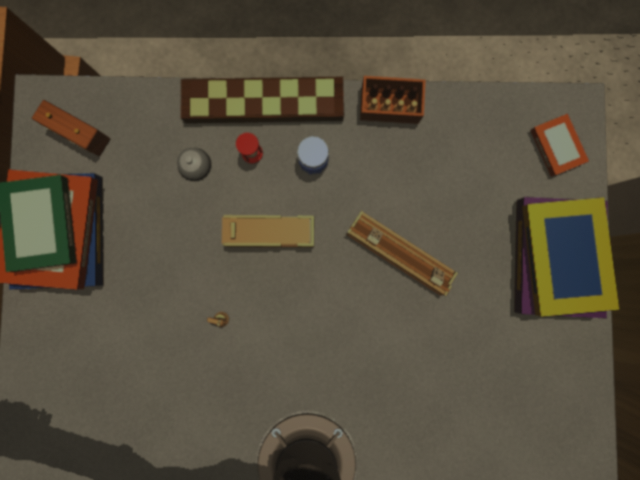

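The top view shows the box at about (268,232) with the pull at (233,230). The rack runs from (355,224) to (452,285) and carries two tiles. Next I'll enlarge crops of both.

```bash
python3 - <<'E'
import cv2,numpy as np
a=cv2.imread("pics/top0.png");s=cv2.imread("pics/scene0.png")
c1=cv2.resize(a[205:303,210:320+150][:, :],None,fx=3,fy=3,interpolation=cv2.INTER_CUBIC)
c2=cv2.resize(s[210:340,150:450],None,fx=2.6,fy=2.6,interpolation=cv2.INTER_CUBIC)
W=780;im=np.zeros((c1.shape[0]+c2.shape[0],W,3),np.uint8)
im[:c1.shape[0],:c1.shape[1]]=c1[:,:W];im[c1.shape[0]:,:c2.shape[1]]=c2[:,:W]
im=np.clip(im*1.4,0,255).astype(np.uint8)[:600];print(c1.shape,c2.shape)
cv2.imwrite("pics/crop1.png",im)
E
```

```text
(294, 780, 3) (338, 780, 3)
```

View pics/crop1.png

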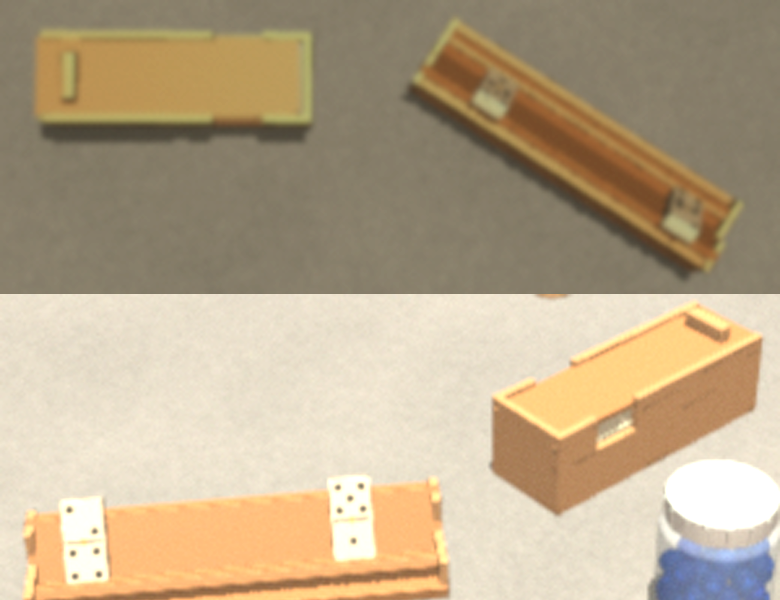

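The crop gives the box's outer corners in crop pixels as (312,32) and (311,124). The notch edges are at columns 212 and 263, and the pull is at about (68,77). The rack's cheek ends and both tiles are visible too. Next: coarse world positions.

```bash
cat > h.py <<'E'
import numpy as np,cv2
from scipy.spatial.transform import Rotation as Rot
from bench import r
def cam(n):
    c=r.camera_info(n);return {k:np.array(c[k],float) for k in("mtx","D","rvec","tvec")}
def ray(c,uv,z):
    p=cv2.undistortPoints(np.array([[uv]],float),c["mtx"],c["D"]).ravel()
    R=cv2.Rodrigues(c["rvec"])[0];o=-R.T@c["tvec"].ravel();d=R.T@np.array([p[0],p[1],1]);return o+d*(z-o[2])/d[2]
def proj(c,P):
    return cv2.projectPoints(np.atleast_2d(P).astype(float),c["rvec"],c["tvec"],c["mtx"],c["D"])[0].reshape(-1,2)
def yawp(x,y,yaw,P):
    P=np.atleast_2d(P).astype(float);c,s=np.cos(yaw),np.sin(yaw)
    return P@np.array([[c,-s,0],[s,c,0],[0,0,1]]).T+[x,y,0]
def down(yaw): # tool z down, tool y at heading yaw
    y=np.array([np.cos(yaw),np.sin(yaw),0]);z=np.array([0,0,-1.]);return np.column_stack([np.cross(y,z),y,z])
def plan(pos,R):
    o=r.get_obs();R0=Rot.from_rotvec(o["orientation"]).as_matrix();d=R0.T@(np.array(pos)-o["tcp_pos"])*1000
    w=Rot.from_matrix(R0.T@R).as_rotvec(degrees=True);print("tcp",np.round(o["tcp_pos"],4),"shift(tool now) mm",np.round(d,1),"rot deg",np.round(w,1),"F",np.round(o["contact_force"],1),"w",round(o["grip_width"],4),"t",round(o["clock"],2))
    print("rows",np.ceil(max(np.linalg.norm(d)/62.5,np.linalg.norm(w)/10.7)))
E
python3 - <<'E'
from h import *
c=cam("top")
cr=lambda u,v:((u+.5)/3-.5+210,(v+.5)/3-.5+205)
for n,u,v,z in[("boxR far",312,32,.068),("boxR near",311,124,.068),("notch far a",212,31,.068),("notch far b",263,31,.068),("notch near a",212,124,.068),("nb near b",262,124,.068),("boxL far",37,31,.06),("pull top",68,52,.0775),("pull bot",68,102,.0775),
 ("rack L far",455,20,.03),("rack L near",414,82,.03),("rack R far",740,202,.03),("rack R near",708,268,.03),("back top L",415,77,.056),("back top R",712,258,.056),("tile r top l",472,100,.066),("tile r top r",500,118,.066),("tile l top l",663,227,.066),("tile l top r",694,240,.066)]:
    print(n,np.round(ray(c,cr(u,v),z),3))
for n,p,z in[("knight",(218,320),.0),("jar",(313,155),.1),("freespot",(335,300),0)]: print(n,np.round(ray(c,p,z),3))
E
```

```text
boxR far [ 0.593 -0.011  0.068]
boxR near [ 0.52  -0.011  0.068]
notch far a [0.593 0.068 0.068]
notch far b [0.594 0.028 0.068]
notch near a [0.519 0.067 0.068]
nb near b [0.52  0.027 0.068]
boxL far [0.592 0.208 0.06 ]
pull top [0.574 0.18  0.077]
pull bot [0.535 0.179 0.077]
rack L far [ 0.609 -0.127  0.03 ]
rack L near [ 0.558 -0.094  0.03 ]
rack R far [ 0.463 -0.359  0.03 ]
rack R near [ 0.409 -0.333  0.03 ]
back top L [ 0.559 -0.094  0.056]
back top R [ 0.418 -0.33   0.056]
tile r top l [ 0.541 -0.138  0.066]
tile r top r [ 0.527 -0.161  0.066]
tile l top l [ 0.442 -0.289  0.066]
tile l top r [ 0.432 -0.314  0.066]
knight [0.339 0.222 0.   ]
jar [ 0.731 -0.008  0.1  ]
freespot [ 0.391 -0.065  0.   ]
```

The box sits at about (0.556, 0.096) with yaw ≈ 0, the pull is at y ≈ 0.18, and the rack's y heading is about -122°. First I'll move above the start of the lid push.

```bash
python3 - <<'E'
from h import *
plan([.5555,.150,.16],down(0))
E
```

```text
tcp [0.1707 0.6526 0.2524] shift(tool now) mm [-499.5 -388.7   93.1] rot deg [-0.1  0.1 75.3] F [0.1 0.8 0.6] w 0.0853 t 0.1
rows 11.0
```

{"api": "step_arm", "payload": {
  "moves": [
    {"dx":-41.6,"dy":-32.4},
    {"dx":-41.6,"dy":-32.4},
    {"dx":-41.6,"dy":-32.4},
    {"dx":-41.6,"dy":-32.4},
    {"dx":-41.6,"dy":-32.4},
    {"dx":-41.6,"dy":-32.4,"gripper":-1},
    {"dx":-41.6,"dy":-32.4},
    {"dx":-41.6,"dy":-32.4},
    {"dx":-41.6,"dy":-32.4},
    {"dx":-41.6,"dy":-32.4},
    {"dx":-41.6,"dy":-32.4},
    {"dx":-41.6,"dy":-32.4},
    {"rz":9.4,"dz":12},
    {"rz":9.4,"dz":12},
    {"rz":9.4,"dz":12},
    {"rz":9.4,"dz":12},
    {"rz":9.4,"dz":12},
    {"rz":9.4,"dz":12},
    {"rz":9.4,"dz":12},
    {"rz":9.4,"dz":9}
  ]
}}

```text
invalid input at $.moves[0]: expected keys rx, ry, rz, dx, dy, dz, gripper
```

```bash
python3 - <<'E'
from h import *
plan([.5555,.150,.16],down(0)); print(np.round(r.get_obs()["joints"],2))
cv2.imwrite("pics/w1.png",np.clip(r.grab_frame("wrist")*1.2,0,255).astype(np.uint8))
c=cam("wrist");np.savez("w1.npz",**c)
E
```

```text
tcp [0.1707 0.6526 0.2524] shift(tool now) mm [-499.5 -388.7   93.1] rot deg [-0.1  0.1 75.3] F [0.1 0.8 0.6] w 0.0853 t 0.1
rows 11.0
[-1.42  0.48  0.02  1.56 -0.01  1.11 -0.08]
```

View pics/w1.png

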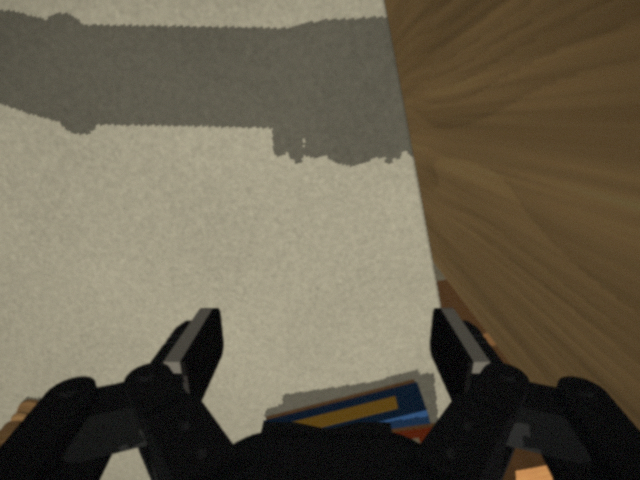

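The call was refused because each row needs all seven keys. The picture therefore still shows the start pose: bare table and the open fingers at about (200,340) and (455,340).

{"api": "step_arm", "payload": {
  "moves": [
    {"rx":0,"ry":0,"rz":0,"dx":-41.6,"dy":-32.4,"dz":0,"gripper":1},
    {"rx":0,"ry":0,"rz":0,"dx":-41.6,"dy":-32.4,"dz":0,"gripper":1},
    {"rx":0,"ry":0,"rz":0,"dx":-41.6,"dy":-32.4,"dz":0,"gripper":1},
    {"rx":0,"ry":0,"rz":0,"dx":-41.6,"dy":-32.4,"dz":0,"gripper":1},
    {"rx":0,"ry":0,"rz":0,"dx":-41.6,"dy":-32.4,"dz":0,"gripper":1},
    {"rx":0,"ry":0,"rz":0,"dx":-41.6,"dy":-32.4,"dz":0,"gripper":1},
    {"rx":0,"ry":0,"rz":0,"dx":-41.6,"dy":-32.4,"dz":0,"gripper":1},
    {"rx":0,"ry":0,"rz":0,"dx":-41.6,"dy":-32.4,"dz":0,"gripper":1},
    {"rx":0,"ry":0,"rz":0,"dx":-41.6,"dy":-32.4,"dz":0,"gripper":-1},
    {"rx":0,"ry":0,"rz":0,"dx":-41.6,"dy":-32.4,"dz":0,"gripper":-1},
    {"rx":0,"ry":0,"rz":0,"dx":-41.6,"dy":-32.4,"dz":0,"gripper":-1},
    {"rx":0,"ry":0,"rz":0,"dx":-41.6,"dy":-32.4,"dz":0,"gripper":-1},
    {"rx":0,"ry":0,"rz":9.4,"dx":0,"dy":0,"dz":6,"gripper":-1},
    {"rx":0,"ry":0,"rz":9.4,"dx":0,"dy":0,"dz":6,"gripper":-1},
    {"rx":0,"ry":0,"rz":9.4,"dx":0,"dy":0,"dz":6,"gripper":-1},
    {"rx":0,"ry":0,"rz":9.4,"dx":0,"dy":0,"dz":6,"gripper":-1},
    {"rx":0,"ry":0,"rz":9.4,"dx":0,"dy":0,"dz":6,"gripper":-1},
    {"rx":0,"ry":0,"rz":9.4,"dx":0,"dy":0,"dz":6,"gripper":-1},
    {"rx":0,"ry":0,"rz":9.4,"dx":0,"dy":0,"dz":6,"gripper":-1},
    {"rx":0,"ry":0,"rz":9.4,"dx":0,"dy":0,"dz":0,"gripper":-1}
  ]
}}

```text
clock: 2.65
tcp_pos: [0.5548, 0.1506, 0.2106]
orientation: [-2.224, -2.218, 0.002]
contact_force: [0.2, 0.4, -0.3]
grip_width: 0.0
gripper_force: 0.0
```

```bash
python3 - <<'E'
from h import *
plan([.5555,.145,.0895],down(0)); print(np.round(r.get_obs()["joints"],2))
cv2.imwrite("pics/w2.png",np.clip(r.grab_frame("wrist")*1.2,0,255).astype(np.uint8))
np.savez("w2.npz",**cam("wrist"))
E
```

```text
tcp [0.5548 0.1506 0.2106] shift(tool now) mm [ -5.5   0.9 121.1] rot deg [-0.1  0.  -0.2] F [ 0.2  0.4 -0.3] w 0.0 t 2.65
rows 2.0
[-0.79  0.39  0.54  1.87 -0.25  0.94 -0.14]
```

View pics/w2.png

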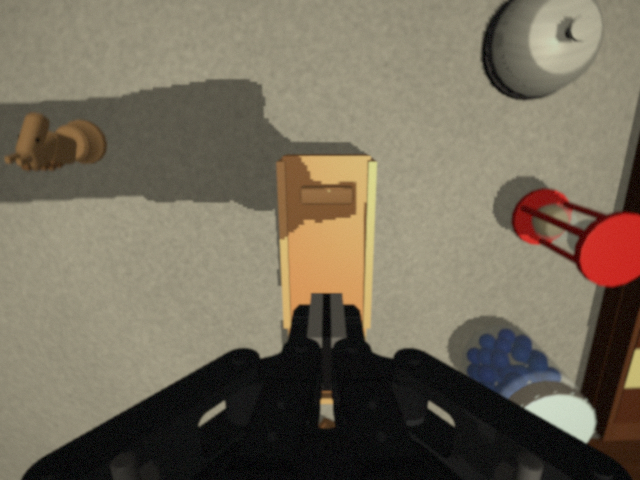

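The wrist view shows the lid with its pull, top face about (301..355, 186..196). The box walls run at columns 277–284 (left) and 377–369 (right).

```bash
python3 - <<'E'
from h import *
c=dict(np.load("w2.npz"))
for n,p,z in[("pull far l",(300,187),.0775),("pull far r",(354,185),.0775),("pull near l",(302,196),.0775),("pull near base l",(302,204),.064),("wall l a",(277,162),.068),("wall l b",(284,320),.068),("wall r a",(377,162),.068),("wall r b",(370,320),.068)]:
    print(n,np.round(ray(c,p,z),4))
E
```

```text
pull far l [0.5373 0.1877 0.0775]
pull far r [0.5754 0.1888 0.0775]
pull near l [0.5385 0.1813 0.0775]
pull near base l [0.5374 0.1726 0.064 ]
wall l a [0.5206 0.2043 0.068 ]
wall l b [0.5199 0.076  0.068 ]
wall r a [0.5923 0.2037 0.068 ]
wall r b [0.591  0.0754 0.068 ]
```

{"api": "step_arm", "payload": {
  "moves": [
    {"rx":0,"ry":0,"rz":0,"dx":-5.5,"dy":1,"dz":40,"gripper":-1},
    {"rx":0,"ry":0,"rz":0,"dx":0,"dy":0,"dz":40,"gripper":-1},
    {"rx":0,"ry":0,"rz":0,"dx":0,"dy":0,"dz":25,"gripper":-1},
    {"rx":0,"ry":0,"rz":0,"dx":0,"dy":0,"dz":16,"gripper":-1},
    {"rx":0,"ry":0,"rz":0,"dx":9,"dy":0,"dz":0,"gripper":-1},
    {"rx":0,"ry":0,"rz":0,"dx":9,"dy":0,"dz":0,"gripper":-1},
    {"rx":0,"ry":0,"rz":0,"dx":10,"dy":0,"dz":0,"gripper":-1},
    {"rx":0,"ry":0,"rz":0,"dx":10,"dy":0,"dz":0,"gripper":-1},
    {"rx":0,"ry":0,"rz":0,"dx":10,"dy":0,"dz":0,"gripper":-1},
    {"rx":0,"ry":0,"rz":0,"dx":10,"dy":0,"dz":0,"gripper":-1},
    {"rx":0,"ry":0,"rz":0,"dx":10,"dy":0,"dz":0,"gripper":-1},
    {"rx":0,"ry":0,"rz":0,"dx":10,"dy":0,"dz":0,"gripper":-1},
    {"rx":0,"ry":0,"rz":0,"dx":10,"dy":0,"dz":0,"gripper":-1},
    {"rx":0,"ry":0,"rz":0,"dx":10,"dy":0,"dz":0,"gripper":-1},
    {"rx":0,"ry":0,"rz":0,"dx":8,"dy":0,"dz":0,"gripper":-1},
    {"rx":0,"ry":0,"rz":0,"dx":0,"dy":0,"dz":0,"gripper":-1}
  ]
}}

```text
clock: 4.7
tcp_pos: [0.5558, 0.2523, 0.0901]
orientation: [-2.217, -2.225, -0.0]
contact_force: [0.6, -1.1, -0.3]
grip_width: 0.0004
gripper_force: 0.0
```

{"api": "step_arm", "payload": {
  "moves": [
    {"rx":0,"ry":0,"rz":0,"dx":-10,"dy":0,"dz":0,"gripper":-1},
    {"rx":0,"ry":0,"rz":0,"dx":-20,"dy":0,"dz":-50,"gripper":-1},
    {"rx":0,"ry":0,"rz":0,"dx":-45,"dy":0,"dz":-35,"gripper":1},
    {"rx":0,"ry":0,"rz":0,"dx":-50,"dy":0,"dz":-25,"gripper":1},
    {"rx":0,"ry":0,"rz":0,"dx":-50,"dy":0,"dz":0,"gripper":1},
    {"rx":0,"ry":0,"rz":0,"dx":-50,"dy":0,"dz":0,"gripper":1},
    {"rx":0,"ry":0,"rz":0,"dx":-50,"dy":0,"dz":0,"gripper":1},
    {"rx":0,"ry":0,"rz":0,"dx":-20,"dy":0,"dz":0,"gripper":1},
    {"rx":0,"ry":0,"rz":0,"dx":0,"dy":0,"dz":0,"gripper":1}
  ]
}}

```text
clock: 5.82
tcp_pos: [0.556, -0.0468, 0.2004]
orientation: [2.224, 2.219, -0.001]
contact_force: [-0.0, 0.7, -0.8]
grip_width: 0.085
gripper_force: 0.0
```

```bash
python3 - <<'E'
from h import *
plan([.556,.0475,.1],down(0)); print(np.round(r.get_obs()["joints"],2))
c=cam("wrist");np.savez("w3.npz",**c)
im=r.grab_frame("wrist");cv2.imwrite("pics/w3raw.png",im)
cv2.imwrite("pics/w3.png",np.clip(im*1.2,0,255).astype(np.uint8))
print(proj(c,[.556,.0475,.057]))
E
```

```text
tcp [ 0.556  -0.0468  0.2004] shift(tool now) mm [ 94.3  -0.3 100.3] rot deg [-0.   0.  -0.1] F [-0.   0.7 -0.8] w 0.085 t 5.83
rows 3.0
[-0.49  0.39  0.59  1.92 -0.27  0.91  0.23]
[[324.83246332 101.11445145]]
```

View pics/w3.png

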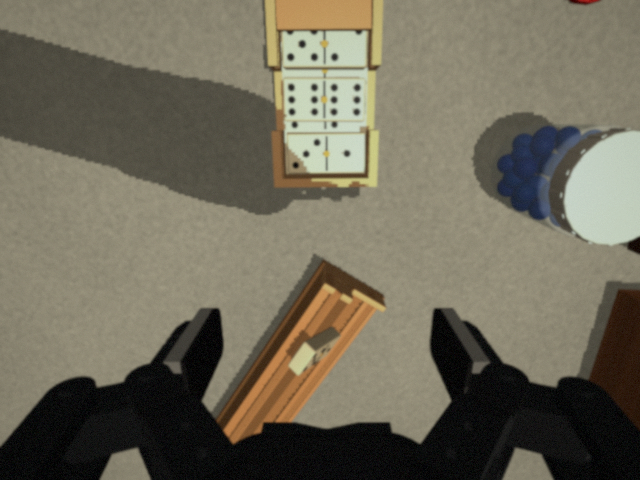

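The lid now ends at row 30, so the notches are clear. The double six has its top face at about (285..367, 80..120), centred near (326,100), which matches the predicted (325,101).

```bash
python3 - <<'E'
from h import *
c=dict(np.load("w3.npz"))
for n,p,z in[("tl",(285,81),.057),("tr",(367,79.5),.057),("br",(367,121),.057),("bl",(285,121.5),.057),("dot",(324.5,100),.057),("notch far l",(275,68),.068),("notch near l",(274,131),.068),("lid edge",(325,30),.064)]: print(n,np.round(ray(c,p,z),4))
im=cv2.imread("pics/w3raw.png")[60:200,260:400]
cv2.imwrite("pics/w3c.png",cv2.resize(im,None,fx=4.2,fy=4.2,interpolation=cv2.INTER_CUBIC))
plan([.556,.0475,.064],down(0))
E
```

```text
tl [0.5292 0.0603 0.057 ]
tr [0.5845 0.0611 0.057 ]
br [0.5853 0.0345 0.057 ]
bl [0.5282 0.0343 0.057 ]
dot [0.5558 0.0482 0.057 ]
notch far l [0.5242 0.0669 0.068 ]
notch near l [0.5218 0.0282 0.068 ]
lid edge [0.5563 0.0895 0.064 ]
tcp [ 0.5563 -0.0446  0.2002] shift(tool now) mm [ 92.1  -0.3 136.2] rot deg [-0. -0.  0.] F [-0.3  0.8  0.1] w 0.0852 t 5.88
rows 3.0
```

View pics/w3c.png

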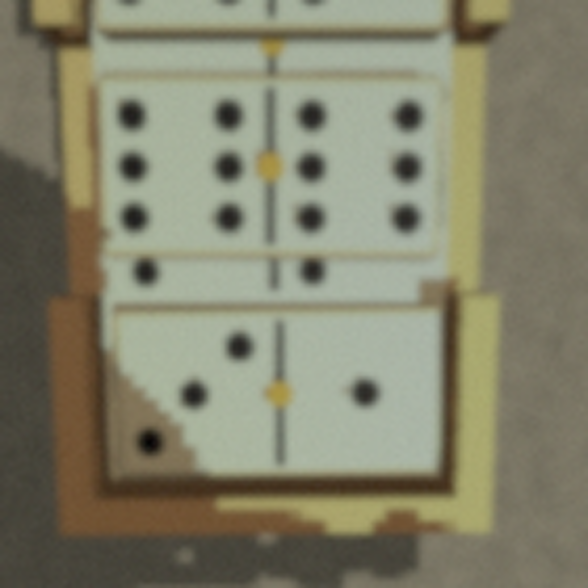

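{"api": "step_arm", "payload": {
  "grip_force": 30,
  "moves": [
    {"rx":0,"ry":0,"rz":0,"dx":46,"dy":0,"dz":20,"gripper":1},
    {"rx":0,"ry":0,"rz":0,"dx":46.6,"dy":-0.3,"dz":20,"gripper":1},
    {"rx":0,"ry":0,"rz":0,"dx":0,"dy":0,"dz":30,"gripper":1},
    {"rx":0,"ry":0,"rz":0,"dx":0,"dy":0,"dz":30,"gripper":1},
    {"rx":0,"ry":0,"rz":0,"dx":0,"dy":0,"dz":24,"gripper":1},
    {"rx":0,"ry":0,"rz":0,"dx":0,"dy":0,"dz":12,"gripper":1},
    {"rx":0,"ry":0,"rz":0,"dx":0,"dy":0,"dz":0,"gripper":1},
    {"rx":0,"ry":0,"rz":0,"dx":0,"dy":0,"dz":0,"gripper":1}
  ]
}}

```text
clock: 6.88
tcp_pos: [0.5569, 0.049, 0.0651]
orientation: [2.218, 2.224, 0.002]
contact_force: [-0.1, 0.3, 0.7]
grip_width: 0.0854
gripper_force: 0.0
```

{"api": "step_arm", "payload": {
  "grip_force": 30,
  "moves": [
    {"rx":0,"ry":0,"rz":0,"dx":0,"dy":0,"dz":0,"gripper":0},
    {"rx":0,"ry":0,"rz":0,"dx":0,"dy":0,"dz":0,"gripper":0},
    {"rx":0,"ry":0,"rz":0,"dx":0,"dy":0,"dz":0,"gripper":0},
    {"rx":0,"ry":0,"rz":0,"dx":0,"dy":0,"dz":0,"gripper":0}
  ]
}}

```text
clock: 7.38
tcp_pos: [0.5568, 0.0488, 0.0651]
orientation: [2.219, 2.224, 0.002]
contact_force: [-1.0, 1.2, 5.5]
grip_width: 0.0552
gripper_force: 31.6
```

The grip is at 55 mm with 30 N. I'll lift, then carry the tile to the clear table left of the box, around (0.56, 0.42). There I'll lay it down and regrasp it by its long sides with a tilted tool.

{"api": "step_arm", "payload": {
  "moves": [
    {"rx":0,"ry":0,"rz":0,"dx":0,"dy":0,"dz":-5,"gripper":0},
    {"rx":0,"ry":0,"rz":0,"dx":0,"dy":0,"dz":-10,"gripper":0},
    {"rx":0,"ry":0,"rz":0,"dx":0,"dy":0,"dz":-20,"gripper":0},
    {"rx":0,"ry":0,"rz":0,"dx":0,"dy":0,"dz":-35,"gripper":0},
    {"rx":0,"ry":0,"rz":0,"dx":0,"dy":0,"dz":-35,"gripper":0},
    {"rx":0,"ry":0,"rz":0,"dx":0,"dy":0,"dz":-35,"gripper":0},
    {"rx":0,"ry":0,"rz":0,"dx":20,"dy":0,"dz":0,"gripper":0},
    {"rx":0,"ry":0,"rz":0,"dx":40,"dy":0,"dz":0,"gripper":0},
    {"rx":0,"ry":0,"rz":0,"dx":50,"dy":0,"dz":0,"gripper":0},
    {"rx":0,"ry":0,"rz":0,"dx":50,"dy":0,"dz":0,"gripper":0},
    {"rx":0,"ry":0,"rz":0,"dx":50,"dy":0,"dz":0,"gripper":0},
    {"rx":0,"ry":0,"rz":0,"dx":50,"dy":0,"dz":0,"gripper":0},
    {"rx":0,"ry":0,"rz":0,"dx":50,"dy":0,"dz":0,"gripper":0},
    {"rx":0,"ry":0,"rz":0,"dx":42,"dy":4,"dz":0,"gripper":0},
    {"rx":0,"ry":0,"rz":0,"dx":20,"dy":0,"dz":0,"gripper":0},
    {"rx":0,"ry":0,"rz":-9.25,"dx":0,"dy":0,"dz":20,"gripper":0},
    {"rx":0,"ry":0,"rz":-9.25,"dx":0,"dy":0,"dz":30,"gripper":0},
    {"rx":0,"ry":0,"rz":-9.25,"dx":0,"dy":0,"dz":30,"gripper":0},
    {"rx":0,"ry":0,"rz":-9.25,"dx":0,"dy":0,"dz":30,"gripper":0},
    {"rx":0,"ry":0,"rz":0,"dx":0,"dy":0,"dz":0,"gripper":0}
  ]
}}

```text
clock: 9.88
tcp_pos: [0.5578, 0.4183, 0.0916]
orientation: [-1.401, -2.809, 0.009]
contact_force: [-0.2, -0.9, 0.3]
grip_width: 0.0549
gripper_force: 32.2
```

```bash
python3 - <<'E'
from h import *
plan([.56,.42,.0225],down(np.radians(37))); o=r.get_obs();print(np.round(o["joints"],2),o["gripper_force"])
c=cam("wrist");R=cv2.Rodrigues(c["rvec"])[0];p=-R.T@c["tvec"].ravel();Rt=Rot.from_rotvec(o["orientation"]).as_matrix();print("cam in tool",Rt.T@(p-o["tcp_pos"]))
a=r.grab_frame("wrist");np.savez("w4.npz",**c)
t=r.grab_frame("top");cv2.imwrite("pics/top4.png",t)
b=cv2.resize(a,(480,360));t2=cv2.resize(t[190:290,205:325],None,fx=2.6,fy=2.6)
im=np.zeros((360,480+t2.shape[1],3),np.uint8);im[:,:480]=b;im[:t2.shape[0],480:]=t2
cv2.imwrite("pics/v4.png",np.clip(im*1.2,0,255).astype(np.uint8))
E
```

```text
tcp [0.5578 0.4183 0.0916] shift(tool now) mm [ 0.1  3.2 69.1] rot deg [-0.4  0.  -0. ] F [-0.2 -0.9  0.3] w 0.0549 t 9.88
rows 2.0
[-0.93  0.7   0.29  1.63 -0.25  0.86  0.11] 32.21241652965546
cam in tool [ 0.07934365  0.00062196 -0.12118726]
```

View pics/v4.png

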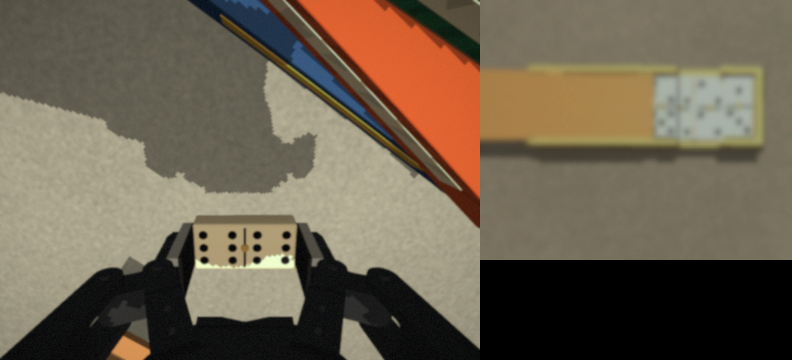

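The tile is held pips-up between the fingers. The other two dominoes are still in the box, and the lid stays open. I'll lower it and release.

{"api": "step_arm", "payload": {
  "moves": [
    {"rx":-0.4,"ry":0,"rz":0,"dx":0,"dy":2,"dz":30,"gripper":0},
    {"rx":0,"ry":0,"rz":0,"dx":0,"dy":0,"dz":22,"gripper":0},
    {"rx":0,"ry":0,"rz":0,"dx":0,"dy":0,"dz":10,"gripper":0},
    {"rx":0,"ry":0,"rz":0,"dx":0,"dy":0,"dz":5,"gripper":0},
    {"rx":0,"ry":0,"rz":0,"dx":0,"dy":0,"dz":1,"gripper":0},
    {"rx":0,"ry":0,"rz":0,"dx":0,"dy":0,"dz":0,"gripper":0},
    {"rx":0,"ry":0,"rz":0,"dx":0,"dy":0,"dz":0,"gripper":0}
  ]
}}

```text
clock: 10.85
tcp_pos: [0.5615, 0.4223, 0.0269]
orientation: [1.397, 2.81, 0.011]
contact_force: [-0.8, -0.7, 0.5]
grip_width: 0.0547
gripper_force: 32.2
```

{"api": "step_arm", "payload": {
  "moves": [
    {"rx":0,"ry":0,"rz":0,"dx":0,"dy":0,"dz":2.5,"gripper":0},
    {"rx":0,"ry":0,"rz":0,"dx":0,"dy":0,"dz":2,"gripper":0},
    {"rx":0,"ry":0,"rz":0,"dx":0,"dy":0,"dz":0,"gripper":0}
  ]
}}

```text
clock: 11.22
tcp_pos: [0.5611, 0.422, 0.0215]
orientation: [1.397, 2.811, 0.009]
contact_force: [0.9, 0.1, 0.1]
grip_width: 0.055
gripper_force: 32.2
```

{"api": "step_arm", "payload": {
  "moves": [
    {"rx":0,"ry":0,"rz":0,"dx":0,"dy":0,"dz":0,"gripper":0.5},
    {"rx":0,"ry":0,"rz":0,"dx":0,"dy":0,"dz":0,"gripper":1},
    {"rx":0,"ry":0,"rz":0,"dx":0,"dy":0,"dz":0,"gripper":1},
    {"rx":0,"ry":0,"rz":0,"dx":0,"dy":0,"dz":0,"gripper":1},
    {"rx":0,"ry":0,"rz":0,"dx":0,"dy":0,"dz":-15,"gripper":1},
    {"rx":0,"ry":0,"rz":0,"dx":0,"dy":0,"dz":-35,"gripper":1},
    {"rx":0,"ry":0,"rz":0,"dx":0,"dy":0,"dz":-50,"gripper":1},
    {"rx":0,"ry":0,"rz":10,"dx":0,"dy":0,"dz":-20,"gripper":1},
    {"rx":0,"ry":0,"rz":10,"dx":0,"dy":0,"dz":0,"gripper":1},
    {"rx":0,"ry":0,"rz":10,"dx":0,"dy":0,"dz":0,"gripper":1},
    {"rx":0,"ry":0,"rz":10,"dx":0,"dy":0,"dz":0,"gripper":1},
    {"rx":0,"ry":0,"rz":10,"dx":0,"dy":0,"dz":0,"gripper":1},
    {"rx":0,"ry":0,"rz":10,"dx":0,"dy":0,"dz":0,"gripper":1},
    {"rx":0,"ry":0,"rz":10,"dx":0,"dy":0,"dz":0,"gripper":1},
    {"rx":0,"ry":0,"rz":10,"dx":0,"dy":0,"dz":0,"gripper":1},
    {"rx":0,"ry":0,"rz":10,"dx":0,"dy":0,"dz":0,"gripper":1},
    {"rx":0,"ry":0,"rz":0,"dx":-40,"dy":0,"dz":0,"gripper":1},
    {"rx":0,"ry":0,"rz":0,"dx":-40,"dy":0,"dz":0,"gripper":1},
    {"rx":0,"ry":0,"rz":0,"dx":0,"dy":0,"dz":0,"gripper":1},
    {"rx":0,"ry":0,"rz":0,"dx":0,"dy":0,"dz":0,"gripper":1}
  ]
}}

```text
clock: 13.72
tcp_pos: [0.4973, 0.3743, 0.1424]
orientation: [-2.974, -1.0, -0.013]
contact_force: [0.7, -0.2, -0.1]
grip_width: 0.0854
gripper_force: 0.0
```

```bash
cat >> h.py <<'E'
def pose(C,u,n,al,ut,ht,d=.0207): # tile back centre C, up-axis u, normal n; tip point offsets
    al=np.radians(al);z=-np.cos(al)*n-np.sin(al)*u;x=-np.cos(al)*u+np.sin(al)*n;y=np.cross(z,x)
    return C+ut*u+ht*n-d*z,np.column_stack([x,y,z])
E
python3 - <<'E'
from h import *
o=r.get_obs();c=cam("wrist");im=r.grab_frame("wrist");np.savez("w5.npz",**c);cv2.imwrite("pics/w5.png",im)
print(o["tcp_pos"],np.round(o["joints"],2))
h=np.radians(37);u=-np.array([np.cos(h),np.sin(h),0]);C=np.array([.5611,.422,0]);v=np.array([-u[1],u[0],0])
q=np.array([C+a*28e-3*u+b*14e-3*v+[0,0,.013] for a,b in((1,1),(1,-1),(-1,-1),(-1,1))]);print("pred",proj(c,q).round(0).tolist())
hsv=cv2.cvtColor(im,cv2.COLOR_BGR2HSV)
pc=proj(c,C+[0,0,.013])[0].astype(int);print(pc,im[pc[1]-60:pc[1]+61:10,pc[0]+10].tolist())
print(im[pc[1]+5,pc[0]-90:pc[0]+91:10].tolist())
E
```

```text
[0.49733038 0.3742904  0.14237054] [-1.26  0.62  0.73  1.83 -0.52  0.89 -1.21]
pred [[348.0, 169.0], [307.0, 168.0], [306.0, 80.0], [349.0, 80.0]]
[327 125] [[105, 122, 127], [104, 121, 126], [162, 174, 164], [171, 185, 175], [170, 185, 174], [126, 140, 134], [107, 118, 112], [116, 129, 123], [168, 189, 177], [158, 178, 168], [157, 183, 176], [108, 127, 131], [110, 128, 133]]
[[104, 120, 126], [104, 123, 126], [104, 121, 127], [106, 123, 127], [102, 119, 126], [101, 119, 124], [105, 123, 129], [80, 99, 103], [153, 174, 164], [160, 178, 169], [167, 187, 175], [166, 186, 177], [107, 126, 131], [109, 127, 133], [106, 125, 129], [102, 120, 124], [105, 124, 128], [109, 125, 131], [105, 121, 126]]
```

```bash
python3 - <<'E'
from h import *
c=dict(np.load("w5.npz"));im=cv2.imread("pics/w5.png").astype(int)
m=((im[...,1]>im[...,2]+3)&(im[...,1]>95)).astype(np.uint8);m[:50]=0;m[210:]=0;m[:,:260]=0;m[:,400:]=0
m=cv2.morphologyEx(m,cv2.MORPH_CLOSE,np.ones((15,15)));m=cv2.morphologyEx(m,cv2.MORPH_OPEN,np.ones((5,5)))
k=max(cv2.findContours(m,0,2)[0],key=cv2.contourArea);b=cv2.boxPoints(cv2.minAreaRect(k));print(b.round(0).tolist())
W=np.array([ray(c,p,.013) for p in b]);print(W.round(4).tolist(),W.mean(0))
h=np.radians(37);u=-np.array([np.cos(h),np.sin(h),0]);n=np.array([0,0,1.]);C=np.array([.5611,.422,0])
P,R=pose(C,u,n,40,.008,.009);print(P);plan(P-.06*R[:,2],R);np.savez("pre.npz",P=P,R=R)
E
```

```text
[[309.0, 80.0], [349.0, 80.0], [349.0, 165.0], [309.0, 165.0]]
[[0.5763, 0.4484, 0.013], [0.5918, 0.428, 0.013], [0.5496, 0.3947, 0.013], [0.5331, 0.4165, 0.013]] [0.56272531 0.42189502 0.013     ]
[0.54408451 0.40917791 0.02485712]
tcp [0.4976 0.3744 0.1422] shift(tool now) mm [18.8  0.3 71.5] rot deg [-0.1 39.5  0.2] F [ 0.3 -0.1  0.6] w 0.0853 t 13.78
rows 4.0
```

{"api": "step_arm", "payload": {
  "moves": [
    {"rx":0,"ry":9.9,"rz":0,"dx":0,"dy":0,"dz":0,"gripper":1},
    {"rx":0,"ry":9.9,"rz":0,"dx":0,"dy":0,"dz":0,"gripper":1},
    {"rx":0,"ry":9.9,"rz":0,"dx":0,"dy":0,"dz":0,"gripper":1},
    {"rx":0,"ry":9.8,"rz":0,"dx":0,"dy":0,"dz":0,"gripper":1},
    {"rx":0,"ry":0,"rz":0,"dx":0,"dy":0,"dz":0,"gripper":0.4},
    {"rx":0,"ry":0,"rz":0,"dx":0,"dy":0,"dz":0,"gripper":0.4}
  ]
}}

```text
clock: 14.52
tcp_pos: [0.4997, 0.3907, 0.1569]
orientation: [-2.688, -0.925, -0.725]
contact_force: [0.4, -1.2, 0.1]
grip_width: 0.0601
gripper_force: 0.0
```

```bash
python3 - <<'E'
from h import *
d=np.load("pre.npz");P,R=d["P"],d["R"];plan(P-.03*R[:,2],R);plan(P,R);print(np.round(r.get_obs()["joints"],2))
E
```

```text
tcp [0.4997 0.3907 0.1569] shift(tool now) mm [-32.6  16.4 107. ] rot deg [-2.5  9.1  0.1] F [ 0.4 -1.2  0.1] w 0.0601 t 14.53
rows 2.0
tcp [0.4997 0.3907 0.1569] shift(tool now) mm [-27.8  17.7 136.6] rot deg [-2.5  9.1  0.1] F [ 0.4 -1.2  0.1] w 0.0601 t 14.53
rows 3.0
[-1.24  0.41  0.58  2.17 -1.21  0.21 -0.53]
```

{"api": "step_arm", "payload": {
  "moves": [
    {"rx":0,"ry":0,"rz":0,"dx":-11,"dy":5.5,"dz":36,"gripper":0.4},
    {"rx":0,"ry":0,"rz":0,"dx":-11,"dy":5.5,"dz":36,"gripper":0.4},
    {"rx":0,"ry":0,"rz":0,"dx":-8,"dy":5.4,"dz":26,"gripper":0.4},
    {"rx":-1.2,"ry":4.5,"rz":0,"dx":0,"dy":0,"dz":0,"gripper":0.4},
    {"rx":-1.3,"ry":4.5,"rz":0,"dx":0,"dy":0,"dz":0,"gripper":0.4},
    {"rx":0,"ry":0,"rz":0,"dx":0,"dy":0,"dz":0,"gripper":0.4}
  ]
}}

```text
clock: 15.28
tcp_pos: [0.5563, 0.416, 0.1222]
orientation: [-2.71, -0.918, -0.775]
contact_force: [-0.8, 0.3, 0.1]
grip_width: 0.0598
gripper_force: 0.0
```

```bash
python3 - <<'E'
from h import *
d=np.load("pre.npz");P,R=d["P"],d["R"];plan(P-.03*R[:,2],R);plan(P,R);print(np.round(r.get_obs()["joints"],2))
E
```

```text
tcp [0.5563 0.416  0.1222] shift(tool now) mm [-67.5  -2.1  45.6] rot deg [-0.2  8.1  0.4] F [-0.8  0.3  0.1] w 0.0598 t 15.28
rows 2.0
tcp [0.5563 0.416  0.1222] shift(tool now) mm [-63.3  -2.   75.3] rot deg [-0.2  8.1  0.4] F [-0.8  0.3  0.1] w 0.0598 t 15.28
rows 2.0
[-1.12  0.53  0.47  2.05 -1.36  0.17 -0.38]
```

The wrist is at its joint-6 limit at this tilt, so I'll use a gentler one of 25°.

```bash
python3 - <<'E'
from h import *
h=np.radians(37);u=-np.array([np.cos(h),np.sin(h),0]);n=np.array([0,0,1.]);C=np.array([.562,.422,0])
P,R=pose(C,u,n,25,.008,.007);print(P);plan(P-.06*R[:,2],R);np.savez("pre.npz",P=P,R=R)
E
```

```text
[0.54862429 0.41192068 0.02576057]
tcp [0.5563 0.416  0.1222] shift(tool now) mm [-51.1  -1.6  17.8] rot deg [-0.2 -6.9  0.4] F [-0.8  0.3  0.1] w 0.0598 t 15.28
rows 1.0
```

{"api": "step_arm", "payload": {
  "moves": [
    {"rx":-0.2,"ry":-6.9,"rz":0.4,"dx":0,"dy":0,"dz":0,"gripper":0.4},
    {"rx":0,"ry":0,"rz":0,"dx":-26,"dy":-1,"dz":6,"gripper":0.4},
    {"rx":0,"ry":0,"rz":0,"dx":-26,"dy":-1,"dz":6,"gripper":0.4},
    {"rx":0,"ry":0,"rz":0,"dx":0,"dy":0,"dz":0,"gripper":0.4},
    {"rx":0,"ry":0,"rz":0,"dx":0,"dy":0,"dz":0,"gripper":0.4}
  ]
}}

```text
clock: 15.9
tcp_pos: [0.5229, 0.3934, 0.0866]
orientation: [-2.769, -0.928, -0.643]
contact_force: [0.3, -0.6, 0.3]
grip_width: 0.0599
gripper_force: 0.0
```

```bash
python3 - <<'E'
from h import *
d=np.load("pre.npz");P,R=d["P"],d["R"];plan(P-.03*R[:,2],R);plan(P,R);print(np.round(r.get_obs()["joints"],2))
E
```

```text
tcp [0.5229 0.3934 0.0866] shift(tool now) mm [ 2.2  1.  38.6] rot deg [-0.4 -1.3 -0.1] F [ 0.3 -0.6  0.3] w 0.0599 t 15.9
rows 1.0
tcp [0.5229 0.3934 0.0866] shift(tool now) mm [ 1.5  1.2 68.6] rot deg [-0.4 -1.3 -0.1] F [ 0.3 -0.6  0.3] w 0.0599 t 15.9
rows 2.0
[-1.17  0.57  0.52  2.1  -1.29  0.23 -0.48]
```

{"api": "step_arm", "payload": {
  "moves": [
    {"rx":-0.4,"ry":-1.3,"rz":0,"dx":2,"dy":1,"dz":20,"gripper":0.4},
    {"rx":0,"ry":0,"rz":0,"dx":0,"dy":0,"dz":20,"gripper":0.4},
    {"rx":0,"ry":0,"rz":0,"dx":0,"dy":0,"dz":14,"gripper":0.4},
    {"rx":0,"ry":0,"rz":0,"dx":0,"dy":0,"dz":8,"gripper":0.4},
    {"rx":0,"ry":0,"rz":0,"dx":0,"dy":0,"dz":0,"gripper":0.4},
    {"rx":0,"ry":0,"rz":0,"dx":0,"dy":0,"dz":0,"gripper":0.4}
  ]
}}

```text
clock: 16.65
tcp_pos: [0.5454, 0.4096, 0.0317]
orientation: [-2.787, -0.932, -0.618]
contact_force: [0.2, -0.4, -0.5]
grip_width: 0.06
gripper_force: 0.0
```

```bash
python3 - <<'E'
from h import *
d=np.load("pre.npz");P,R=d["P"],d["R"];plan(P,R);print(np.round(r.get_obs()["joints"],2))
E
```

```text
tcp [0.5454 0.4096 0.0317] shift(tool now) mm [1.1 0.1 7.1] rot deg [-0. -0. -0.] F [ 0.2 -0.4 -0.5] w 0.06 t 16.65
rows 1.0
[-1.04  0.68  0.37  2.02 -1.36  0.17 -0.41]
```

{"api": "step_arm", "payload": {
  "grip_force": 35,
  "moves": [
    {"rx":0,"ry":0,"rz":0,"dx":1,"dy":0,"dz":4,"gripper":0.4},
    {"rx":0,"ry":0,"rz":0,"dx":0,"dy":0,"dz":3,"gripper":0.4},
    {"rx":0,"ry":0,"rz":0,"dx":0,"dy":0,"dz":0,"gripper":-0.6},
    {"rx":0,"ry":0,"rz":0,"dx":0,"dy":0,"dz":0,"gripper":-0.6},
    {"rx":0,"ry":0,"rz":0,"dx":0,"dy":0,"dz":0,"gripper":-0.6},
    {"rx":0,"ry":0,"rz":0,"dx":0,"dy":0,"dz":0,"gripper":-0.6},
    {"rx":0,"ry":0,"rz":0,"dx":0,"dy":0,"dz":0,"gripper":-0.6}
  ]
}}

```text
clock: 17.52
tcp_pos: [0.5485, 0.4121, 0.0259]
orientation: [-2.788, -0.933, -0.616]
contact_force: [-1.3, -0.1, 2.7]
grip_width: 0.0268
gripper_force: 34.9
```

```bash
python3 - <<'E'
from h import *
d=np.load("pre.npz");P,R=d["P"],d["R"];plan(P,R)
o=r.get_obs();c=cam("wrist");im=r.grab_frame("wrist");np.savez("w6.npz",**c,tcp=o["tcp_pos"],ori=o["orientation"]);cv2.imwrite("pics/w6.png",im)
print(np.round(o["joints"],2),o["gripper_force"])
E
```

```text
tcp [0.5485 0.4121 0.0259] shift(tool now) mm [-0.1  0.2  0.1] rot deg [-0.   0.1 -0. ] F [-1.3 -0.1  2.7] w 0.0268 t 17.52
rows 1.0
[-1.04  0.69  0.37  2.01 -1.37  0.17 -0.4 ] 34.87215042114258
```

The tile is gripped across its width. Next I'll lift, level the tool and turn towards the rack.

{"api": "step_arm", "payload": {
  "moves": [
    {"rx":0,"ry":0,"rz":0,"dx":0,"dy":0,"dz":-10,"gripper":-0.6},
    {"rx":0,"ry":0,"rz":0,"dx":0,"dy":0,"dz":-25,"gripper":-0.6},
    {"rx":0,"ry":-6,"rz":0,"dx":5,"dy":0,"dz":-40,"gripper":-0.6},
    {"rx":0,"ry":-7,"rz":0,"dx":0,"dy":0,"dz":-40,"gripper":-0.6},
    {"rx":0,"ry":-7,"rz":0,"dx":0,"dy":0,"dz":-40,"gripper":-0.6},
    {"rx":0,"ry":-5,"rz":0,"dx":0,"dy":0,"dz":-40,"gripper":-0.6},
    {"rx":0,"ry":0,"rz":0,"dx":0,"dy":0,"dz":-20,"gripper":-0.6},
    {"rx":0,"ry":0,"rz":0,"dx":0,"dy":0,"dz":0,"gripper":-0.6}
  ]
}}

```text
clock: 18.58
tcp_pos: [0.5079, 0.3813, 0.229]
orientation: [-2.97, -0.997, -0.016]
contact_force: [-0.3, -0.8, -1.2]
grip_width: 0.0268
gripper_force: 34.6
```

```bash
python3 - <<'E'
from h import *
plan([.41,-.178,.25],down(np.radians(-122)));o=r.get_obs();print(np.round(o["joints"],2),o["gripper_force"])
E
```

```text
tcp [0.5079 0.3813 0.229 ] shift(tool now) mm [-415.3  386.8  -27.8] rot deg [-0.6 -0.5 69.1] F [-0.3 -0.8 -1.2] w 0.0268 t 18.57
rows 10.0
[-1.45  0.66  1.07  1.74 -0.64  1.13 -1.1 ] 34.619868993759155
```

{"api": "step_arm", "payload": {
  "moves": [
    {"rx":0,"ry":0,"rz":0,"dx":-37.8,"dy":35.2,"dz":-2.5,"gripper":-0.6},
    {"rx":0,"ry":0,"rz":0,"dx":-37.8,"dy":35.2,"dz":-2.5,"gripper":-0.6},
    {"rx":0,"ry":0,"rz":0,"dx":-37.8,"dy":35.2,"dz":-2.5,"gripper":-0.6},
    {"rx":0,"ry":0,"rz":0,"dx":-37.8,"dy":35.2,"dz":-2.5,"gripper":-0.6},
    {"rx":0,"ry":0,"rz":0,"dx":-37.8,"dy":35.2,"dz":-2.5,"gripper":-0.6},
    {"rx":0,"ry":0,"rz":0,"dx":-37.8,"dy":35.2,"dz":-2.5,"gripper":-0.6},
    {"rx":0,"ry":0,"rz":0,"dx":-37.8,"dy":35.2,"dz":-2.5,"gripper":-0.6},
    {"rx":0,"ry":0,"rz":0,"dx":-37.8,"dy":35.2,"dz":-2.5,"gripper":-0.6},
    {"rx":0,"ry":0,"rz":0,"dx":-37.8,"dy":35.2,"dz":-2.5,"gripper":-0.6},
    {"rx":0,"ry":0,"rz":0,"dx":-37.8,"dy":35.2,"dz":-2.5,"gripper":-0.6},
    {"rx":0,"ry":0,"rz":0,"dx":-37.8,"dy":35.2,"dz":-2.5,"gripper":-0.6},
    {"rx":0,"ry":0,"rz":9.9,"dx":0,"dy":0,"dz":0,"gripper":-0.6},
    {"rx":0,"ry":0,"rz":9.9,"dx":0,"dy":0,"dz":0,"gripper":-0.6},
    {"rx":0,"ry":0,"rz":9.9,"dx":0,"dy":0,"dz":0,"gripper":-0.6},
    {"rx":0,"ry":0,"rz":9.9,"dx":0,"dy":0,"dz":0,"gripper":-0.6},
    {"rx":0,"ry":0,"rz":9.9,"dx":0,"dy":0,"dz":0,"gripper":-0.6},
    {"rx":0,"ry":0,"rz":9.9,"dx":0,"dy":0,"dz":0,"gripper":-0.6},
    {"rx":0,"ry":0,"rz":9.9,"dx":0,"dy":0,"dz":0,"gripper":-0.6},
    {"rx":0,"ry":0,"rz":0,"dx":0,"dy":0,"dz":0,"gripper":-0.6}
  ]
}}

```text
clock: 20.95
tcp_pos: [0.4087, -0.1777, 0.249]
orientation: [-3.009, 0.865, -0.001]
contact_force: [-0.6, -0.0, -0.9]
grip_width: 0.0269
gripper_force: 34.6
```

```bash
python3 - <<'E'
from h import *
plan([.41,-.178,.25],down(np.radians(-122)));o=r.get_obs();print(np.round(o["joints"],2),o["gripper_force"])
c=cam("wrist");im=r.grab_frame("wrist");np.savez("w7.npz",**c);cv2.imwrite("pics/w7.png",im)
cv2.imwrite("pics/w7v.png",np.clip(cv2.resize(im,(800,600),interpolation=cv2.INTER_CUBIC)*1.3,0,255).astype(np.uint8))
E
```

```text
tcp [ 0.4087 -0.1777  0.249 ] shift(tool now) mm [ 1.3 -0.4 -1. ] rot deg [-0.6  0.1 -0.1] F [-0.6 -0.  -0.9] w 0.0269 t 20.95
rows 1.0
[-0.89  0.33  1.44  2.13 -0.41  1.   -1.37] 34.61928427219391
```

View pics/w7v.png

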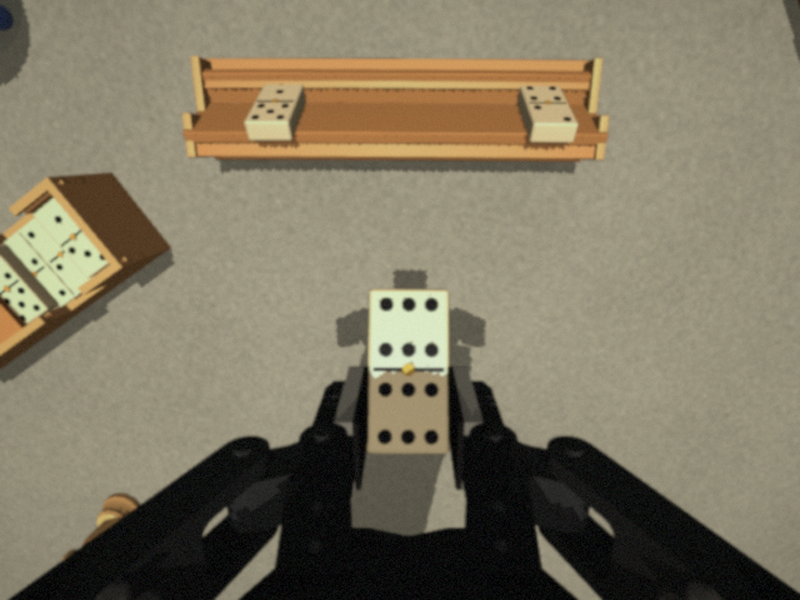

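The wrist view (800-wide picture) shows the rack head-on. The left tile has pip-face top corners at (248,121) and (294,122), and the right one at (529,121) and (575,121). The held tile is square between the fingers with its pips up. Next I'll fit the rack pose from these.

```bash
cat > fit.py <<'E'
from h import *
from scipy.optimize import least_squares
c=dict(np.load("w7.npz"))
obs=np.array([(248,121),(294,122),(247,138),(293,138.5),(272,84),(304,85),(529,121),(575,121),(532,141),(577,140.5),(520,85),(561,85)])
top=[12.74,72.75];bk=[24,66.25];lo=[-15.3,24.25]
def model(p):
    x,y,yaw,yr,yl=p;Q=[]
    for yy in(yr,yl):
        for q in(top,bk,lo):
            for s in(-14,14): Q.append([q[0]/1e3,yy+s/1e3,q[1]/1e3])
    return proj(c,yawp(x,y,yaw,Q))*1.25
m=least_squares(lambda p:(model(p)-obs).ravel(),[.4855,-.2255,np.radians(148),-.09,.09],loss="soft_l1")
x,y,yaw,yr,yl=m.x;print("x,y",m.x[:2],"yaw",np.degrees(yaw),"yr,yl",yr,yl,"gap",yl-yr-.028)
print((model(m.x)-obs).round(1).tolist())
for n,q in(("top edge",[18,56]),("front ledge",[-21,28]),("corner",[-4,18])): print(n,(proj(c,yawp(x,y,yaw,[[q[0]/1e3,t,q[1]/1e3] for t in(-.134,(yl+yr)/2,.134)]))*1.25).round(0).tolist())
np.save("rack.npy",m.x)
E
python3 fit.py
```

```text
x,y [ 0.51376086 -0.21911521] yaw 147.84410973422635 yr,yl -0.06770307617818405 0.109645212486663 gap 0.14934828866484703
[[-1.6, 0.3], [-2.5, -0.9], [4.8, 2.8], [2.4, 2.2], [-5.5, -0.9], [2.2, -2.1], [5.6, 0.4], [5.3, 0.7], [-1.5, 0.1], [-2.4, 0.8], [0.2, -2.0], [-0.6, -1.7]]
top edge [[177.0, 132.0], [413.0, 131.0], [586.0, 132.0]]
front ledge [[189.0, 74.0], [413.0, 73.0], [578.0, 74.0]]
corner [[199.0, 102.0], [413.0, 101.0], [571.0, 102.0]]
```

```bash
python3 - <<'E'
from h import *
im=cv2.imread("pics/w7.png").astype(float)
for a,b in((245,275),(315,345),(385,415)):
    p=im[40:140,a:b].mean((1,2));g=np.diff(p);i=np.argsort(-abs(g))[:12];print(a,sorted([(int(k)+40.5,round(g[k],1)) for k in i]))
# held tile check: predicted pip-face corners
d=np.load("pre.npz");P,R=d["P"],d["R"];h=np.radians(37);u=-np.array([np.cos(h),np.sin(h),0]);n=np.array([0,0,1.]);C=np.array([.562,.422,0]);v=np.cross(n,u)
o=r.get_obs();Rt=Rot.from_rotvec(o["orientation"]).as_matrix();c=dict(np.load("w7.npz"))
Q=np.array([C+a*.028*u+b*.014*v+.013*n for a,b in((-1,-1),(-1,1),(1,1),(1,-1))])
print((proj(c,(Rt@R.T@(Q-P).T).T+o["tcp_pos"])*1.25).round(0).tolist())
E
```

```text
245 [(54.5, np.float64(-13.0)), (63.5, np.float64(12.0)), (64.5, np.float64(12.3)), (68.5, np.float64(-11.7)), (69.5, np.float64(-20.5)), (70.5, np.float64(-11.9)), (114.5, np.float64(14.9)), (115.5, np.float64(12.2)), (123.5, np.float64(-12.8)), (124.5, np.float64(-19.9)), (125.5, np.float64(-18.1)), (135.5, np.float64(15.9))]
315 [(55.5, np.float64(-13.4)), (63.5, np.float64(11.9)), (64.5, np.float64(14.4)), (69.5, np.float64(-19.2)), (70.5, np.float64(-19.0)), (114.5, np.float64(16.1)), (115.5, np.float64(17.4)), (124.5, np.float64(-20.2)), (125.5, np.float64(-21.9)), (126.5, np.float64(-12.3)), (135.5, np.float64(13.4)), (136.5, np.float64(17.0))]
385 [(55.5, np.float64(-15.4)), (64.5, np.float64(12.6)), (65.5, np.float64(10.5)), (69.5, np.float64(-13.1)), (70.5, np.float64(-22.0)), (115.5, np.float64(15.9)), (116.5, np.float64(12.1)), (124.5, np.float64(-12.4)), (125.5, np.float64(-19.6)), (126.5, np.float64(-18.3)), (136.5, np.float64(14.4)), (137.5, np.float64(13.9))]
[[370.0, 286.0], [450.0, 286.0], [452.0, 452.0], [368.0, 452.0]]
```

```bash
cat > place.py <<'E'
from h import *
m=np.load("rack.npy");yaw=np.radians(147.6)
C=yawp(m[0],m[1],m[2],[.010,.021,.042])[0];X=np.array([np.cos(yaw),np.sin(yaw),0]);Z=np.array([0,0,1.])
u=.5*X+.866*Z;n=-.866*X+.5*Z
def goal(du,dn): return pose(C+du*u+dn*n,u,n,25,.008,.007)
def go(du,dn): print("goal",du,dn);plan(*goal(du,dn))
E
python3 - <<'E'
from place import *
print(C);P,R=goal(.05,.06);print(P);plan(P,R)
E
```

```text
[ 0.49411811 -0.23157163  0.042     ]
[ 0.52864652 -0.25348402  0.14268423]
tcp [ 0.4089 -0.1778  0.2493] shift(tool now) mm [141.9   1.9 106.3] rot deg [ -0.4 -34.9   0.6] F [ 0.6 -0.5 -0.8] w 0.0271 t 21.0
rows 4.0
```

{"api": "step_arm", "payload": {
  "moves": [
    {"rx":0,"ry":0,"rz":0,"dx":30,"dy":0,"dz":0,"gripper":-0.6},
    {"rx":0,"ry":0,"rz":0,"dx":40,"dy":1,"dz":0,"gripper":-0.6},
    {"rx":0,"ry":0,"rz":0,"dx":40,"dy":1,"dz":0,"gripper":-0.6},
    {"rx":0,"ry":0,"rz":0,"dx":32,"dy":0,"dz":0,"gripper":-0.6},
    {"rx":0,"ry":-7,"rz":0,"dx":0,"dy":0,"dz":0,"gripper":-0.6},
    {"rx":0,"ry":-7,"rz":0,"dx":0,"dy":0,"dz":0,"gripper":-0.6},
    {"rx":0,"ry":-7,"rz":0,"dx":0,"dy":0,"dz":0,"gripper":-0.6},
    {"rx":0,"ry":-7,"rz":0,"dx":0,"dy":0,"dz":0,"gripper":-0.6},
    {"rx":0,"ry":-7,"rz":0,"dx":0,"dy":0,"dz":0,"gripper":-0.6},
    {"rx":0,"ry":0,"rz":0,"dx":0,"dy":0,"dz":0,"gripper":-0.6}
  ]
}}

```text
clock: 22.25
tcp_pos: [0.5292, -0.256, 0.2478]
orientation: [-2.729, 0.778, 0.86]
contact_force: [0.3, 0.3, 0.1]
grip_width: 0.0268
gripper_force: 34.6
```

```bash
python3 - <<'E'
from place import *
go(.05,.06);go(.02,.012);o=r.get_obs();print(np.round(o["joints"],2),o["gripper_force"])
E
```

```text
goal 0.05 0.06
tcp [ 0.5292 -0.256   0.2478] shift(tool now) mm [59.1 -0.7 87. ] rot deg [-0.3  0.2  0.7] F [0.3 0.3 0.1] w 0.0268 t 22.25
rows 2.0
goal 0.02 0.012
tcp [ 0.5292 -0.256   0.2478] shift(tool now) mm [ 66.1  -0.3 143.1] rot deg [-0.3  0.2  0.7] F [0.3 0.3 0.1] w 0.0268 t 22.25
rows 3.0
[-0.11  0.86  0.92  1.41 -0.51  1.8  -1.25] 34.64950919151306
```

{"api": "step_arm", "payload": {
  "moves": [
    {"rx":-0.3,"ry":0.2,"rz":0.7,"dx":15,"dy":0,"dz":22,"gripper":-0.6},
    {"rx":0,"ry":0,"rz":0,"dx":22,"dy":-0.5,"dz":33,"gripper":-0.6},
    {"rx":0,"ry":0,"rz":0,"dx":22,"dy":0,"dz":32,"gripper":-0.6},
    {"rx":0,"ry":0,"rz":0,"dx":2,"dy":0,"dz":16,"gripper":-0.6},
    {"rx":0,"ry":0,"rz":0,"dx":2,"dy":0,"dz":16,"gripper":-0.6},
    {"rx":0,"ry":0,"rz":0,"dx":2,"dy":0,"dz":14,"gripper":-0.6},
    {"rx":0,"ry":0,"rz":0,"dx":1,"dy":0,"dz":10,"gripper":-0.6},
    {"rx":0,"ry":0,"rz":0,"dx":0,"dy":0,"dz":0,"gripper":-0.6},
    {"rx":0,"ry":0,"rz":0,"dx":0,"dy":0,"dz":0,"gripper":-0.6}
  ]
}}

```text
clock: 23.38
tcp_pos: [0.5066, -0.2408, 0.0958]
orientation: [-2.735, 0.799, 0.856]
contact_force: [-0.4, -0.4, -0.6]
grip_width: 0.0266
gripper_force: 34.7
```

```bash
python3 - <<'E'
from place import *
go(.02,.012);go(.006,.004);go(0,0);o=r.get_obs();print(np.round(o["joints"],2),o["gripper_force"])
# scene-camera prediction vs image around the held tile
c=cam("scene");im=r.grab_frame("scene");cv2.imwrite("pics/s8.png",im)
w=np.cross(n,u)
P,R=goal(0,0);Rt=Rot.from_rotvec(o["orientation"]).as_matrix()
Q=np.array([C+a*.028*u+b*.014*w+.013*n for a,b in((-1,-1),(-1,1),(1,1),(1,-1))])
print("held",proj(c,(Rt@R.T@(Q-P).T).T+o["tcp_pos"]).round(1).tolist(),"seated",proj(c,Q).round(1).tolist())
x,y,yw,yr,yl=np.load("rack.npy")
for yy in(yr,yl): print("nb",proj(c,Q+(yy-.021)*np.array([-np.sin(yaw),np.cos(yaw),0])).round(1).tolist())
E
```

```text
goal 0.02 0.012
tcp [ 0.5066 -0.2408  0.0958] shift(tool now) mm [ 0.9 -1.1  3.2] rot deg [-0.  -0.2 -0.2] F [-0.4 -0.4 -0.6] w 0.0266 t 23.38
rows 1.0
goal 0.006 0.004
tcp [ 0.5066 -0.2408  0.0958] shift(tool now) mm [10.1 -1.1 16.4] rot deg [-0.  -0.2 -0.2] F [-0.4 -0.4 -0.6] w 0.0266 t 23.38
rows 1.0
goal 0 0
tcp [ 0.5066 -0.2408  0.0958] shift(tool now) mm [13.8 -1.1 22.6] rot deg [-0.  -0.2 -0.2] F [-0.4 -0.4 -0.6] w 0.0266 t 23.38
rows 1.0
[-0.11  0.99  0.85  1.57 -0.6   1.55 -1.21] 34.65479493141174
held [[240.7, 305.0], [224.3, 306.4], [221.7, 273.9], [238.2, 272.6]] seated [[242.8, 316.3], [226.6, 317.8], [223.9, 285.8], [240.1, 284.5]]
nb [[293.5, 311.9], [277.6, 313.3], [275.1, 281.6], [291.0, 280.2]]
nb [[191.4, 320.8], [175.1, 322.2], [172.2, 290.1], [188.6, 288.7]]
```

The scene-camera predictions for both neighbours match the first picture to within 1 px, so the rack pose is good. I'll approach to just short of contact.

{"api": "step_arm", "payload": {
  "moves": [
    {"rx":0,"ry":-0.2,"rz":-0.2,"dx":4,"dy":-1,"dz":6,"gripper":-0.6},
    {"rx":0,"ry":0,"rz":0,"dx":4,"dy":0,"dz":6,"gripper":-0.6},
    {"rx":0,"ry":0,"rz":0,"dx":2,"dy":0,"dz":4,"gripper":-0.6},
    {"rx":0,"ry":0,"rz":0,"dx":0,"dy":0,"dz":0,"gripper":-0.6},
    {"rx":0,"ry":0,"rz":0,"dx":0,"dy":0,"dz":0,"gripper":-0.6}
  ]
}}

```text
clock: 24.05
tcp_pos: [0.506, -0.2392, 0.0766]
orientation: [-2.733, 0.793, 0.861]
contact_force: [0.4, -0.4, -0.6]
grip_width: 0.0267
gripper_force: 34.6
```

{"api": "step_arm", "payload": {
  "moves": [
    {"rx":0,"ry":0,"rz":0,"dx":1.8,"dy":0,"dz":0.8,"gripper":-0.6},
    {"rx":0,"ry":0,"rz":0,"dx":1.4,"dy":0,"dz":0.6,"gripper":-0.6},
    {"rx":0,"ry":0,"rz":0,"dx":0,"dy":0,"dz":0,"gripper":-0.6}
  ]
}}

```text
clock: 24.42
tcp_pos: [0.5075, -0.2401, 0.0735]
orientation: [-2.733, 0.793, 0.862]
contact_force: [-0.2, 0.6, 0.3]
grip_width: 0.0267
gripper_force: 34.6
```

```bash
python3 - <<'E'
from place import *
go(0,0);o=r.get_obs();print(u@o["contact_force"],n@o["contact_force"])
E
```

```text
goal 0 0
tcp [ 0.5075 -0.2401  0.0735] shift(tool now) mm [0.7 0.  4.5] rot deg [-0.  0.  0.] F [-0.2  0.6  0.3] w 0.0267 t 24.43
rows 1.0
0.4396753886354268 -0.2507520656681172
```

{"api": "step_arm", "payload": {
  "moves": [
    {"rx":0,"ry":0,"rz":0,"dx":-0.6,"dy":0,"dz":1.3,"gripper":-0.6},
    {"rx":0,"ry":0,"rz":0,"dx":-0.6,"dy":0,"dz":1.3,"gripper":-0.6},
    {"rx":0,"ry":0,"rz":0,"dx":0,"dy":0,"dz":0,"gripper":-0.6}
  ]
}}

```text
clock: 24.8
tcp_pos: [0.5053, -0.2386, 0.0721]
orientation: [-2.732, 0.793, 0.862]
contact_force: [0.0, 0.1, -0.0]
grip_width: 0.0271
gripper_force: 34.6
```

{"api": "step_arm", "payload": {
  "moves": [
    {"rx":0,"ry":0,"rz":0,"dx":1.0,"dy":0,"dz":0.5,"gripper":-0.6},
    {"rx":0,"ry":0,"rz":0,"dx":1.0,"dy":0,"dz":0.5,"gripper":-0.6},
    {"rx":0,"ry":0,"rz":0,"dx":0,"dy":0,"dz":0,"gripper":-0.6}
  ]
}}

```text
clock: 25.18
tcp_pos: [0.5063, -0.2393, 0.0702]
orientation: [-2.732, 0.793, 0.862]
contact_force: [-0.2, 0.6, 0.5]
grip_width: 0.0266
gripper_force: 34.7
```

```bash
python3 - <<'E'
from place import *
go(0,0);o=r.get_obs();print(u@o["contact_force"],n@o["contact_force"])
E
```

```text
goal 0 0
tcp [ 0.5063 -0.2393  0.0702] shift(tool now) mm [ 0.1 -0.   0.9] rot deg [-0.  0.  0.] F [-0.2  0.6  0.5] w 0.0266 t 25.18
rows 1.0
0.720396006906402 -0.1801554263242584
```

No contact yet. I'll keep feeling along -u in 0.7 mm rows.

{"api": "step_arm", "payload": {
  "moves": [
    {"rx":0,"ry":0,"rz":0,"dx":0.7,"dy":0,"dz":0.3,"gripper":-0.6},
    {"rx":0,"ry":0,"rz":0,"dx":0.7,"dy":0,"dz":0.3,"gripper":-0.6},
    {"rx":0,"ry":0,"rz":0,"dx":0,"dy":0,"dz":0,"gripper":-0.6}
  ]
}}

```text
clock: 25.55
tcp_pos: [0.5063, -0.2394, 0.07]
orientation: [-2.73, 0.793, 0.865]
contact_force: [-3.0, 1.7, 7.2]
grip_width: 0.0266
gripper_force: 35.2
```

{"api": "step_arm", "payload": {
  "moves": [
    {"rx":0,"ry":0,"rz":0,"dx":0.7,"dy":0,"dz":0.3,"gripper":-0.6},
    {"rx":0,"ry":0,"rz":0,"dx":0,"dy":0,"dz":0,"gripper":-0.6}
  ]
}}

```text
clock: 25.8
tcp_pos: [0.5063, -0.2394, 0.07]
orientation: [-2.729, 0.793, 0.866]
contact_force: [-4.7, 3.4, 11.0]
grip_width: 0.0265
gripper_force: 35.4
```

{"api": "step_arm", "payload": {
  "moves": [
    {"rx":0,"ry":0,"rz":0,"dx":0.7,"dy":0,"dz":0.3,"gripper":-0.6},
    {"rx":0,"ry":0,"rz":0,"dx":0,"dy":0,"dz":0,"gripper":-0.6}
  ]
}}

```text
clock: 26.05
tcp_pos: [0.5063, -0.2395, 0.0699]
orientation: [-2.728, 0.793, 0.867]
contact_force: [-5.1, 4.2, 15.5]
grip_width: 0.0268
gripper_force: 35.6
```

The tile is on the ledge, with the reaction force along u. I'll ease off and feel towards the back.

{"api": "step_arm", "payload": {
  "moves": [
    {"rx":0,"ry":0,"rz":0,"dx":-1.4,"dy":0,"dz":-0.6,"gripper":-0.6},
    {"rx":0,"ry":0,"rz":0,"dx":-0.4,"dy":0,"dz":0.9,"gripper":-0.6},
    {"rx":0,"ry":0,"rz":0,"dx":-0.4,"dy":0,"dz":0.9,"gripper":-0.6},
    {"rx":0,"ry":0,"rz":0,"dx":0,"dy":0,"dz":0,"gripper":-0.6}
  ]
}}

```text
clock: 26.55
tcp_pos: [0.5056, -0.239, 0.0696]
orientation: [-2.732, 0.793, 0.862]
contact_force: [-0.3, 0.9, 11.9]
grip_width: 0.027
gripper_force: 35.6
```

```bash
python3 - <<'E'
from place import *
go(0,0);o=r.get_obs();print(u@o["contact_force"],n@o["contact_force"])
E
```

```text
goal 0 0
tcp [ 0.5056 -0.239   0.0696] shift(tool now) mm [ 0.4 -0.1  0. ] rot deg [-0.1  0.   0. ] F [-0.3  0.9 11.9] w 0.027 t 26.55
rows 1.0
10.647369749389426 5.3000253105469035
```

{"api": "step_arm", "payload": {
  "grip_force": 20,
  "moves": [
    {"rx":0,"ry":0,"rz":0,"dx":-0.5,"dy":0,"dz":-0.2,"gripper":-0.6},
    {"rx":0,"ry":0,"rz":0,"dx":0,"dy":0,"dz":0,"gripper":-0.25},
    {"rx":0,"ry":0,"rz":0,"dx":0,"dy":0,"dz":0,"gripper":-0.15},
    {"rx":0,"ry":0,"rz":0,"dx":0,"dy":0,"dz":0,"gripper":0},
    {"rx":0,"ry":0,"rz":0,"dx":0,"dy":0,"dz":0,"gripper":0.1},
    {"rx":0,"ry":0,"rz":0,"dx":0,"dy":0,"dz":0,"gripper":0.2},
    {"rx":0,"ry":0,"rz":0,"dx":0,"dy":0,"dz":0,"gripper":0.2},
    {"rx":0,"ry":0,"rz":0,"dx":0,"dy":0,"dz":0,"gripper":0.2}
  ]
}}

```text
clock: 27.55
tcp_pos: [0.5053, -0.2387, 0.0683]
orientation: [-2.733, 0.793, 0.861]
contact_force: [-0.4, -0.0, 0.9]
grip_width: 0.051
gripper_force: 0.0
```

{"api": "step_arm", "payload": {
  "moves": [
    {"rx":0,"ry":0,"rz":0,"dx":0,"dy":0,"dz":-8,"gripper":0.2},
    {"rx":0,"ry":0,"rz":0,"dx":0,"dy":0,"dz":-15,"gripper":0.2},
    {"rx":0,"ry":0,"rz":0,"dx":0,"dy":0,"dz":-30,"gripper":0.2},
    {"rx":0,"ry":0,"rz":0,"dx":0,"dy":0,"dz":-40,"gripper":0.2},
    {"rx":0,"ry":0,"rz":0,"dx":-30,"dy":0,"dz":-45,"gripper":0.2},
    {"rx":0,"ry":0,"rz":0,"dx":-40,"dy":0,"dz":-30,"gripper":0.2},
    {"rx":0,"ry":0,"rz":0,"dx":-50,"dy":0,"dz":0,"gripper":0.2},
    {"rx":0,"ry":0,"rz":0,"dx":-40,"dy":0,"dz":0,"gripper":0.2},
    {"rx":0,"ry":0,"rz":0,"dx":0,"dy":0,"dz":0,"gripper":0.2}
  ]
}}

```text
clock: 28.68
tcp_pos: [0.4753, -0.2205, 0.3007]
orientation: [-2.733, 0.794, 0.856]
contact_force: [0.1, 0.6, 1.0]
grip_width: 0.0512
gripper_force: 0.0
```

```bash
python3 - <<'E'
from place import *
s=r.grab_frame("scene");t=r.grab_frame("top")
cv2.imwrite("pics/s9.png",s);cv2.imwrite("pics/t9.png",t)
a=cv2.resize(s[180:350,140:460],None,fx=2.3,fy=2.3,interpolation=cv2.INTER_CUBIC);b=cv2.resize(t[140:340,180:470],None,fx=1.0,fy=1.0)
im=np.zeros((a.shape[0]+200,736,3),np.uint8);im[:a.shape[0],:a.shape[1]]=a;im[a.shape[0]:,:290]=b
print(im.shape,r.get_obs()["clock"],r.get_obs()["tcp_pos"]);cv2.imwrite("pics/v9.png",np.clip(im*1.2,0,255).astype(np.uint8))
E
```

```text
(591, 736, 3) 28.775 [ 0.47652327 -0.22038472  0.29837835]
```

View pics/v9.png

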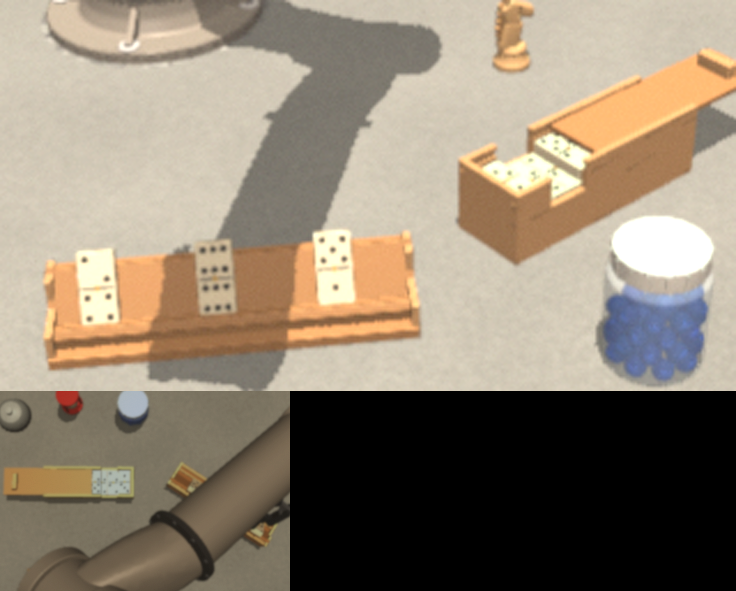

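The final view shows the double six on the rack between its neighbours, pips out, with corners at about (196,242) and (236,312) in the crop. That is within about 1 px of the predicted seated pose. The lid is open, the spare dominoes are in the box, and the arm is clear.

```bash
python3 -c "
from bench import r
print(r.hand_in())"
```

```text
the job is handed in; nothing more can be done
None
```

The job is handed in at about 29 s: I slid the lid back about 9 cm, clear of the notches, and stood the double six on the rack between the two tiles, pips out and leaning on the back. In the final camera view it sat where predicted, to within about 1 px, and the other dominoes I could see looked undisturbed.

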